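# Lay out the stripped magneto parts

### The job

The parts stripped from the magneto were left in one stack on the bench: lay them out, setting each down in its place without dropping it. Nest the angle bracket ridge up over the spare brackets on their block, legs and ends in line; lay the ball bearing flat in the enamel dish, slip the gear fully down over the wooden peg, and lay the cover flat in the middle of the cork pad, square with it. Do not knock over the oil can.

Things in the scene. Friction and masses are not known exactly. Their poses are not given: they have to be found in the camera images.
- bracket: loose steel angle bracket, 60 g, on top of the stack: two legs 24 mm wide, 4 mm thick, at 90 degrees, lying ridge up like a small roof, a dark slot in each leg. 36 mm long along its x (the ridge), 34 mm wide along y, 19.8 mm high. Origin: centre of its underside (level of the feet, below the ridge), z up. Best pinched across its two ends (36 mm along x): the sloping legs give no grip.
- bearing: loose open steel ball bearing, 140 g, second in the stack: outer diameter 47 mm, bore 20 mm, 18 mm thick, brass balls showing. Lies flat; origin: centre of its underside, z along the axis.
- gear: loose steel spur gear, 240 g, third in the stack: 60 mm over its 24 teeth, bore 22 mm, 18 mm thick. Lies flat; origin: centre of its underside, z along the axis.
- cover: loose cast aluminium end cover, 260 g, at the bottom of the stack on the bench: 98 mm long along x (rounded lugs 40 mm wide at both ends), 62 mm wide along y over its middle 76 mm, 20 mm thick, flat top and bottom, bolt holes in its ends. Origin: centre of its underside. The stack's parts lie flat on one another, each within 5 mm of the centre of the one below; nothing joins them.
- bracket_block: fixed wooden block 90 x 66 mm, 12 mm high, carrying two spare brackets like the loose one, nested one over the other, ridge up along the block's x, at its middle. Origin: centre of the block's underside. The spares' top ridge is 37.5 mm above the origin; a bracket nested home on them has its origin 23.3 mm above the block's origin and its ridge 43.1 mm above. The steel is smooth and slippery: the slopes guide a released bracket home sideways (y), but not lengthwise (x).
- dish: fixed shallow round white enamel dish with a blue rim, 140 mm across, rim 12 mm high, flat floor 122 mm across and 4 mm above the bench. Origin: centre of its underside.
- peg_stand: fixed square wooden board 86 x 86 mm, 10 mm thick, with one upright wooden peg at its centre: 12 mm in diameter, tapered at the tip, top 42 mm above the bench. Origin: centre of the board's underside.
- cork_pad: fixed cork pad 124 mm along x, 90 mm along y, 6 mm thick. Origin: centre of its underside.
- oil_can: bystander to leave standing: loose green enamel oil can, 450 g, 68 mm in diameter, body 104 mm high with a brass spout slanting along its x to 153 mm height and 48 mm out, and a loop handle at -x. Origin: centre of its underside. The smaller bystanders (rubber grommet, nut, bolt, screwdriver, all under 30 mm high) lie between things; behind, beyond x = 0.76 m, stand a condenser stand and the magneto (up to 130 mm high).
There are look-alikes about, which are no part of the job. Leave any orange or yellow look-alike of the bracket_block alone. Of the things that look like the dish, the smaller one is meant.

How it is judged:
By the outcome, as a careful person would: the job done as asked, in the order asked, and still so for the second after the job is handed in, with the robot touching nothing.
It also fails if it takes over 109 s, if anything falls off the work surface, if the arm or the gripper's body presses on something with over 40 N, if the wrist force passes 120 N, or if a joint passes its speed limit or range.

### The arm

A 6-joint arm with a two-finger parallel gripper is mounted at the origin on the work surface. World frame = base frame: x ahead of the robot, y to its left, z up, the work surface at z = 0. Lengths are in m, angles in rad, forces in N, time in s.
With the tool pointing down it reaches from about 0.425 to 0.925 m from the base axis. Payload 12.5 kg.
Tool frame: the origin (TCP) lies midway between the tips of the shut fingers; the grasp point (between the pads) lies 19 mm behind it; z points along the fingers, y is the line along which they close (so a half turn about z gives the same grasp; the last joint's range is limited). The gripper opens to 85 mm and grips with 20 to 120 N. Pads are 22 mm wide; open, the fingers measure 114 mm over their backs; the gripper's body (76 mm by 85 mm) begins 54 mm behind the grasp point. The pads swing forward as they close: fully open they stand 13 mm farther back than shut.
Start: joints at [1.22, 0.491, 1.559, -0, 1.092, -0.106], TCP at [0.151, 0.606, 0.231] pointing down, gripper open.
Joint ranges: [-3.1, 3.1], [-0.84, 2.19], [0.05, 2.79], [-1.13, 4.28], [0.06, 2.93], [-2.69, 2.69]. Speed limits (rad/s): [2.22, 2.22, 2.79, 3.14, 3.14, 3.14].

### API

Orientations are given as a unit quaternion [w, x, y, z].
In Python, from rig import * gives the robot as it stands.
- The arm moves only by the tool carry_out, never from a script. Its argument "series" is one flat list of numbers, 4 for each row, row after row: the shift along the world's x, y, z in m, then the turn about the world's z in rad. In form: [tx, ty, tz, roll, tx, ty, tz, roll, ...]. A call has 1 to 8 rows; each row is the pose to reach, as a shift and turn from the pose commanded when the call began; what a row does not reach only later rows make up. A row lasts 1/12 s, in which the tool goes at most 41.7 mm and 7.16 degrees, less where a joint would pass 70% of its speed; a pose out of reach is approached as far as the arm can. A call with a gripper value outside its range is refused whole. "claw" is the finger opening in m, from 0 to 0.0854, set as the call begins (left out, the last holds). The fingers move at their own pace and stop on an object; the grip force is fixed at half the most. Time passes only in rows, so rows that repeat a pose let the fingers close. It gives the time, the measured TCP pose, the force, the opening and the grip force at its end, in the units of the state.
- get_obs(): the state, without advancing time (a new reading comes with each control period).
- get_image(name): name is "scene" or "top"; returns a dict with "pixels" (480x640x3 uint8, red, green, blue), "intrinsics" (3x3 intrinsics, pixels), "position" and "orientation" of the camera in the world. Camera axes: x right, y up, looking along -z (the intrinsics and any distortion apply to the point x, -y, -z); pixel columns grow to the right and rows downward; lengths in m; the calibration is good to about 2 mm. A picture is of the moment at which its call begins. There is no depth.
- finish_job(): hands the job in; it is judged then, once.
The state is a dict: "clock": time; "joints": joint angles; "joint_vel": joint speeds; "tau": joint torques, N m; "position": TCP position; "orientation": TCP orientation; "contact_force": force on the tool from outside, world axes, zero at the start; "wrist_torque": the same for the moment, N m; "width": opening from 0.0 (shut) to 1.0 (fully open); "gripper_force": force on a finger pad.
Only numpy, scipy, OpenCV 4.12 (cv2) and the standard library are available. Lean on these libraries where they do the work, as an engineer would, in place of code of your own. Each camera call takes 0.05 s, during which the arm holds its last target. There are 200 camera calls.

## Working session

There is one attempt and no reset: what is moved stays moved. The work goes in short steps, Python scripts to look and compute and a tool call to move; the robot and the scene stay as the last step left them, time stands still between calls to the robot, and variables do not carry over. Pictures are saved under pics/ and viewed, at most 14 in all, crops included, and the job is handed in when it is done.

Besides the shell and the picture viewer there is one more tool, called after "Emit:" in YAML: its name, and indented under it one key for each argument. carry_out: Moves the arm, as the interface text tells. Its arguments: {"type":"object","properties":{"series":{"type":"array"},"claw":{"type":"number"}},"required":["series"]}

```bash
mkdir -p pics; ls; python3 - <<'E'
from rig import *
import cv2
o=get_obs();print(o)
for n in("scene","top"):
    d=get_image(n);cv2.imwrite(f"pics/{n}0.png",d["pixels"][:,:,::-1]);print(n,{k:v for k,v in d.items() if k!="pixels"})
E
```

```text
pics
{'clock': 0.0, 'joints': array([ 1.22038292e+00,  4.91552800e-01,  1.55948770e+00, -7.28465642e-06,
        1.09167800e+00, -1.05610581e-01]), 'joint_vel': array([-8.71623707e-04, -2.21031611e-03, -1.59101138e-04, -2.25073352e-04,
       -1.43231966e-03, -9.97745941e-05]), 'tau': array([-1.89502280e-03, -6.18443155e+01, -2.61600602e+01, -1.50033666e-04,
        4.04599879e-03, -8.30918822e-06]), 'position': array([0.15138171, 0.60614371, 0.23071876]), 'orientation': array([-1.24096850e-04,  1.22094315e-01,  9.92518343e-01, -5.49086093e-04]), 'contact_force': array([ 0.20020334,  0.44760801, -0.01283576]), 'wrist_torque': array([-0.00522102,  0.00547502, -0.00216508]), 'gripper_force': 0.0, 'width': 0.998446951267977}
scene {'intrinsics': array([[509.46565926,   0.        , 314.14537994],
       [  0.        , 509.46565926, 244.99645471],
       [  0.        ,   0.        ,   1.        ]]), 'position': array([1.24793784, 0.70276455, 0.69194709]), 'orientation': array([0.3205868 , 0.17304656, 0.45345055, 0.81342584])}
top {'intrinsics': array([[482.33911396,   0.        , 322.55846256],
       [  0.        , 482.33911396, 241.92011167],
       [  0.        ,   0.        ,   1.        ]]), 'position': array([ 0.43305132, -0.06776071,  1.16094326]), 'orientation': array([-0.69634764, -0.04561568,  0.02864576,  0.71568051])}
```

View pics/top0.png

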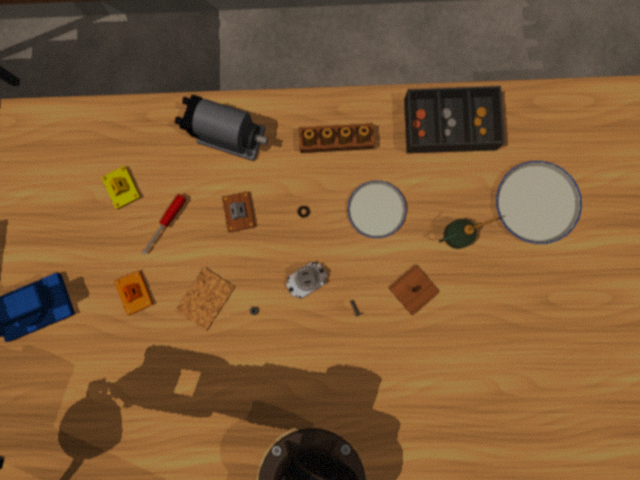

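View pics/scene0.png

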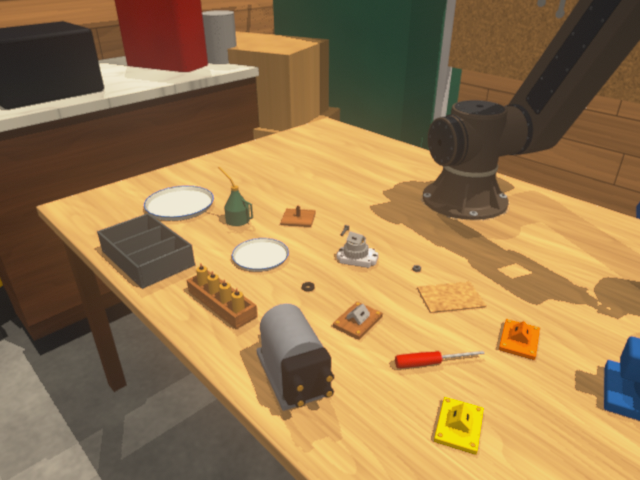

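Top view: stack at about (307,280), brown bracket block (239,211), small dish (377,209), peg stand (414,289), cork (206,297) and oil can (461,232). The orange and yellow blocks and the larger dish are the decoys. Next I'll take close crops.

```bash
cat > h.py <<'E'
from rig import *
import cv2, numpy as np
from scipy.spatial.transform import Rotation as R
def cam(n,k=1):
    d=get_image(n); p=d["pixels"].astype(float)
    for _ in range(k-1): p+=get_image(n)["pixels"]
    q=d["orientation"]; d["R"]=R.from_quat([q[1],q[2],q[3],q[0]]).as_matrix()
    d["bgr"]=np.clip(p/k,0,255).astype(np.uint8)[:,:,::-1].copy(); return d
def ray(d,uv,z):
    uv=np.atleast_2d(np.asarray(uv,float)); K=d["intrinsics"]
    v=np.c_[(uv[:,0]-K[0,2])/K[0,0],-(uv[:,1]-K[1,2])/K[1,1],-np.ones(len(uv))]@d["R"].T
    z=np.broadcast_to(z,len(uv)); return d["position"]+v*((z-d["position"][2])/v[:,2])[:,None]
def proj(d,P):
    c=(np.atleast_2d(P)-d["position"])@d["R"]; K=d["intrinsics"]
    return np.c_[K[0,2]+K[0,0]*c[:,0]/-c[:,2],K[1,2]+K[1,1]*c[:,1]/c[:,2]]
def crop(d,c,w,h,s): 
    x,y=int(c[0]-w/2),int(c[1]-h/2); return cv2.resize(d["bgr"][y:y+h,x:x+w],None,fx=s,fy=s,interpolation=cv2.INTER_CUBIC)
def mask(d,lo,hi,c,r):
    m=cv2.inRange(cv2.cvtColor(d["bgr"],cv2.COLOR_BGR2HSV),lo,hi); k=np.zeros_like(m); cv2.circle(k,c,r,255,-1); m&=k
    n,l,s,_=cv2.connectedComponentsWithStats(m); i=1+np.argmax(s[1:,4]); return (l==i).astype(np.uint8)*255
E
python3 - <<'E'
from h import *
t=cam("top",4);s=cam("scene",4)
a=np.hstack([crop(t,c,64,64,4) for c in((239,211),(307,280),(206,297))]);b=np.hstack([crop(t,(414,289),64,64,4)]+[crop(s,c,64,64,4) for c in((358,318),(357,248))])
cv2.imwrite("pics/c1.png",np.vstack([a,b]))
hs=cv2.cvtColor(t["bgr"],cv2.COLOR_BGR2HSV)
for n,p in dict(block=(228,215),cork=(206,297),peg=(404,290),dish=(377,209),wood=(270,240),wood2=(430,260),cover=(297,285),bracket=(236,210)).items(): print(n,hs[p[1],p[0]])
for n,c,z in(("block",(239,211),.012),("stack",(307,280),.03),("cork",(206,297),.006),("peg",(414,289),.01),("dish",(377,209),.012),("can",(461,232),.1),("big",(538,202),.01)): print(n,ray(t,c,z)[0].round(3))
E
```

```text
block [ 12 207 107]
cork [ 14 179 154]
peg [ 12 199 122]
dish [ 23  39 165]
wood [ 15 169 149]
wood2 [ 15 164 151]
cover [  8  24 128]
bracket [16 45 85]
block [0.636 0.159 0.012]
stack [ 0.464 -0.003  0.03 ]
cork [0.431 0.241 0.006]
peg [ 0.437 -0.255  0.01 ]
dish [ 0.63  -0.175  0.012]
can [ 0.558 -0.349  0.1  ]
big [ 0.636 -0.56   0.01 ]
```

View pics/c1.png

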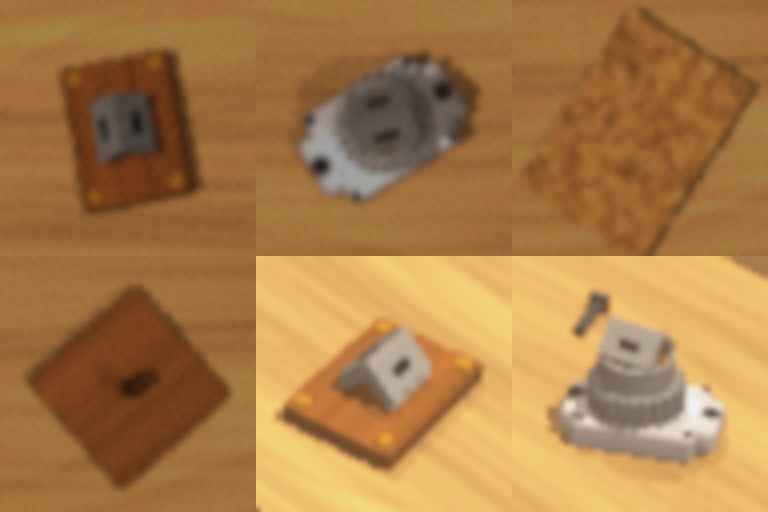

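Crops: the block has four brass screws and its spare ridge runs up the image. The stack's bracket ridge runs roughly across the image, with slots near (305,279). Cork corners are at about (206,267.5), (235,287), (208,328.5) and (177.5,308.5). Now the numeric measuring.

```bash
python3 - <<'E'
from h import *
t=cam("top",6);s=cam("scene",6)
deg=np.degrees
def rect(P):
    (c,wh,a)=cv2.minAreaRect((P[:,:2]*1000).astype(np.float32)); b=cv2.boxPoints((c,wh,a)); e=b[1]-b[0],b[2]-b[1]; L=max(e,key=np.linalg.norm)
    return np.round(c,1),np.round(wh,1),round(deg(np.arctan2(L[1],L[0]))%180,1)
def con(m): return max(cv2.findContours(m,cv2.RETR_EXTERNAL,cv2.CHAIN_APPROX_NONE)[0],key=len)[:,0]
def show(n,d,lo,hi,c,r,z):
    m=mask(d,lo,hi,c,r); m=cv2.morphologyEx(m,cv2.MORPH_CLOSE,np.ones((7,7)))
    print(n,rect(ray(d,con(m),z)), m.sum()//255)
    return m
ms=[]
show("block t",t,(0,188,30),(14,255,135),(239,211),30,.012)
show("peg t",t,(0,188,30),(14,255,135),(414,289),34,.01)
show("dish t",t,(0,0,60),(40,90,255),(377,209),36,.010)
show("cover t",t,(0,0,40),(180,80,255),(307,280),32,.02)
hs=cv2.cvtColor(s["bgr"],cv2.COLOR_BGR2HSV)
for n,p in dict(block=(345,322),cork=(450,297),wood=(400,310),peg=(290,219),dish=(260,255)).items(): print(n,hs[p[1],p[0]])
# dark slots in top and scene
for n,d,c in(("t",t,(304,278)),("blk t",t,(239,211)),("s",s,(352,242)),("blk s",s,(360,316))):
    g=cv2.cvtColor(d["bgr"],cv2.COLOR_BGR2GRAY);print(n,c);print(g[c[1]-9:c[1]+10,c[0]-11:c[0]+12])
cv2.imwrite("pics/c2.png",np.hstack([crop(s,(450,297),100,60,4),crop(t,(206,297),70,60,4)]))
E
```

```text
block t (array([634.9, 160.1]), array([88.3, 65.2]), np.float32(9.9)) 673
peg t (array([ 435.9, -254.9]), array([82.5, 84. ]), np.float32(128.9)) 1218
dish t (array([ 632. , -172.5]), array([138.6, 141. ]), np.float32(148.3)) 2597
cover t (array([ 4.65e+02, -3.00e-01]), array([60.7, 95.6]), np.float32(120.0)) 933
block [ 14 176 190]
cork [ 18 151 239]
wood [ 22 128 243]
peg [ 14 174 208]
dish [ 23  28 240]
t (304, 278)
[[ 99  98  98  99  99  95  96 100 101  98  98  94  90  88  86  84  81  77
   75  71  67  70  81]
 [ 94  92  96 100  94  94  95  97  99  93  87  81  80  81  78  77  79  78
   76  70  66  67  72]
 [ 91  95 100 104  97  88  87  92  90  81  72  74  71  70  68  73  77  78
   79  72  67  65  65]
 [ 99 107 113 111  99  86  82  79  78  72  64  58  57  53  58  66  76  78
   78  75  66  63  62]
 [117 121 122 115  97  84  79  78  74  64  51  48  45  46  54  69  76  79
   77  74  67  61  61]
 [133 131 120 109  94  83  79  77  75  62  53  52  55  57  65  71  78  78
   80  76  70  62  61]
 [144 135 121 105  93  83  77  78  75  70  64  67  69  75  74  78  80  79
   81  80  72  65  61
[... 5570 characters left out ...]
133 129 130 134 136]
 [ 86  82  83  83  84  89  98 106 118 148 173 177 177 170 158 155 149 138
  130 129 133 135 135]
 [ 84  84  84  84  85  87  92 100 108 131 162 175 176 167 152 144 134 131
  134 134 136 135 134]
 [104 105  99  88  85  85  87  95 104 115 140 164 172 166 150 133 129 132
  137 136 135 134 128]
 [127 126 118 102  89  87  87  90  97 106 118 146 163 155 139 130 130 134
  136 135 134 131 124]
 [137 135 130 118 108 106 105  99  93 101 117 136 143 138 133 134 133 136
  135 134 131 128 121]
 [139 139 135 130 125 121 120 115 103  99 117 132 127 131 136 138 136 136
  134 132 128 122 111]
 [139 138 137 135 132 127 124 123 118 112 120 128 128 133 137 137 135 134
  132 128 122 111 101]]
```

View pics/c2.png

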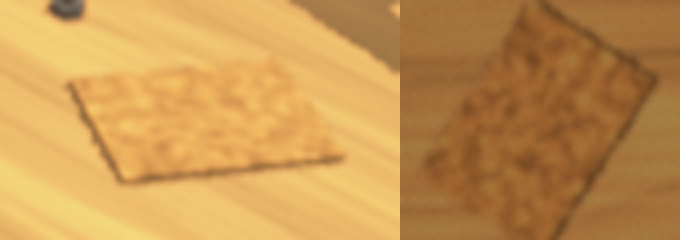

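The cork corners are clear in both views: scene (417,287.5), (430,312.5), (486,306.5), (469.5,281). I'll compute all poses from these.

```bash
cat > m.py <<'E'
from h import *
from rig import *
t=cam("top");s=cam("scene")
def blob(d,c,r,thr):
    g=255-cv2.cvtColor(d["bgr"],cv2.COLOR_BGR2GRAY).astype(float); y,x=np.mgrid[c[1]-r:c[1]+r+1,c[0]-r:c[0]+r+1]; w=np.clip(g[y,x]-(255-thr),0,None); return np.array([(w*x).sum(),(w*y).sum()])/w.sum()
if __name__=="__main__":
  for n,pp,z,T in(("stack",((305,273),(307,281)),.067,68),("spare",((232,210),(241,209)),.029,60)):
    P=ray(t,[blob(t,p,4 if n=="stack" else 3,T) for p in pp],z); d=P[1]-P[0]; print(n,P.mean(0)*1e3,np.linalg.norm(d)*1e3,"ridge deg",(np.degrees(np.arctan2(d[1],d[0]))+90)%180)
  for n,d,pp in(("cork t",t,((204,267),(235,287),(208.5,328),(177.3,308.3))),("cork s",s,((417,287.5),(430,312.5),(485.75,306.5),(469.5,281)))):
    P=ray(d,pp,.006)*1e3; e=np.roll(P,-1,0)-P; print(n,P.mean(0),np.linalg.norm(e,axis=1),np.degrees(np.arctan2(e[:,1],e[:,0]))%180)
  def con(m): return max(cv2.findContours(m,cv2.RETR_EXTERNAL,cv2.CHAIN_APPROX_NONE)[0],key=len)[:,0]
  for n,lo,hi,c,r,z in(("block",(0,160,90),(16,255,215),(358,320),32,.012),("peg",(0,155,90),(16,255,225),(298,217),24,.01),("dish",(0,0,130),(180,70,255),(260,254),34,.012)):
    m=cv2.morphologyEx(mask(s,lo,hi,c,r),cv2.MORPH_CLOSE,np.ones((9,9))); k,wh,a=cv2.minAreaRect((ray(s,con(m),z)[:,:2]*1e3).astype(np.float32)); print(n,"scene",np.round(k,1),np.round(wh,1),round(a,1))
  print("bearing s: ", proj(s,[.464,0,.056]),proj(t,[.464,0,.056]))
E
python3 m.py
```

```text
stack [469.2572976  -3.4804154  67.       ] 20.125353539585948 ridge deg 104.33267042281389
spare [636.31257209 161.01299256  29.        ] 21.229862984243034 ridge deg 7.653437798792126
cork t [429.56690664 240.44348467   6.        ] [ 89.90761412 114.90276463  89.25714046 116.43617775] [ 56.22107382 146.15883159  57.20469114 146.48620866]
cork s [434.04307856 250.89632292   6.        ] [ 88.23590722 123.14913825  92.64854714 125.47190278] [ 55.23284255 145.90836906  53.87502919 147.89992984]
block scene [641.9 167.9] [94.3 67.6] 9.9
peg scene [ 441.5 -246.3] [91.9 85.9] 38.2
dish scene [ 633.8 -168.7] [140.9 140. ] 46.5
bearing s:  [[357.75647126 238.57519906]] [[304.87099496 279.80979664]]
```

```bash
python3 - <<'E'
from m import *
t=cam("top",4)
cv2.imwrite("pics/c3.png",crop(t,(206,299),80,80,7))
print("scene spare slot seen",blob(s,(362,313),4,150),"stack slot seen", blob(s,(354,238),4,150))
P=ray(t,[blob(t,p,3,60) for p in((232,210),(241,209))],.029);print("pred",proj(s,P))
P=ray(t,[blob(t,p,4,68) for p in((305,273),(307,281))],.067);print("pred",proj(s,P))
E
```

```text
scene spare slot seen [361.89795918 313.24960754] stack slot seen [353.48067227 238.36134454]
pred [[361.51826995 311.75866948]
 [353.000287   307.57747345]]
pred [[353.38085578 236.72453536]
 [357.42774912 233.06935756]]
```

View pics/c3.png

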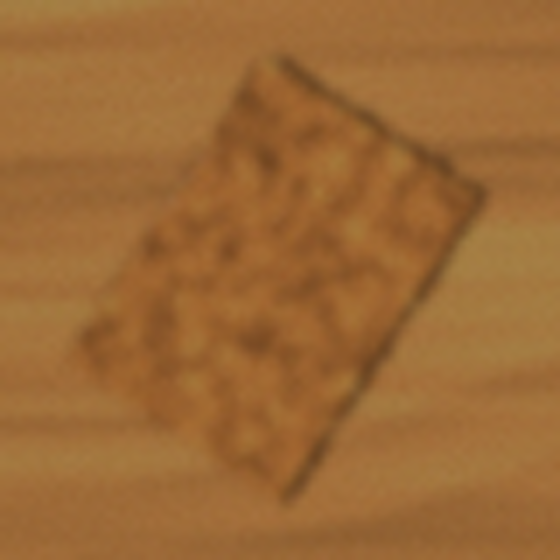

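Picture: cork corners in the crop are (268,57), (480,190), (287,495), (75,352), centred at top pixel (205.7,298), which is about (0.430,0.243) with x-axis at about 146°. The two views agree to about 3 mm, so I'll start moving.

Emit:
carry_out:
  series: [0.27,-0.2,0,0.25,0.27,-0.2,0,0.25,0.27,-0.2,0,0.25,0.27,-0.2,0,0.25,0.27,-0.2,0,0.25,0.27,-0.2,0,0.25,0.27,-0.2,0,0.25,0.27,-0.2,0,0.25]
  claw: 0.058

```text
clock: 2.17
position: [0.4177, 0.4087, 0.2315]
orientation: [0.0, -0.003, 1.0, 0.0]
contact_force: [0.7, 0.8, 0.2]
width: 0.678
gripper_force: 0.0
```

Emit:
carry_out:
  series: [0.048,-0.41,-0.08,0.244,0.048,-0.41,-0.08,0.244,0.048,-0.41,-0.08,0.244,0.048,-0.41,-0.08,0.244,0.048,-0.41,-0.08,0.244,0.048,-0.41,-0.08,0.244,0.048,-0.41,-0.08,0.244,0.048,-0.41,-0.08,0.244]

```text
clock: 2.83
position: [0.4541, 0.0855, 0.1683]
orientation: [0.0, -0.124, 0.992, 0.0]
contact_force: [0.8, 0.4, -0.8]
width: 0.682
gripper_force: 0.0
```

Emit:
carry_out:
  series: [0.015,-0.085,-0.03,0,0.015,-0.085,-0.04,0,0.015,-0.085,-0.04,0,0.015,-0.085,-0.04,0,0.015,-0.085,-0.04,0]

```text
clock: 3.25
position: [0.4691, 0.0023, 0.1283]
orientation: [-0.0, -0.123, 0.992, 0.0]
contact_force: [-0.1, 0.2, -0.2]
width: 0.675
gripper_force: 0.0
```

```bash
python3 - <<'E'
from h import *
o=get_obs();print(o["clock"],o["position"],o["orientation"])
t=cam("top",2);s=cam("scene",2)
cv2.imwrite("pics/c4.png",np.hstack([crop(t,(310,270),100,100,4),crop(s,(355,240),100,100,4)]))
print(proj(t,o["position"]),proj(s,o["position"]))
E
```

```text
3.25 [0.46909375 0.00230721 0.12831462] [-3.51044020e-04 -1.23468088e-01  9.92348459e-01  2.11042766e-04]
[[301.65084604 276.55892263]] [[358.10287206 213.0909989 ]]
```

View pics/c4.png

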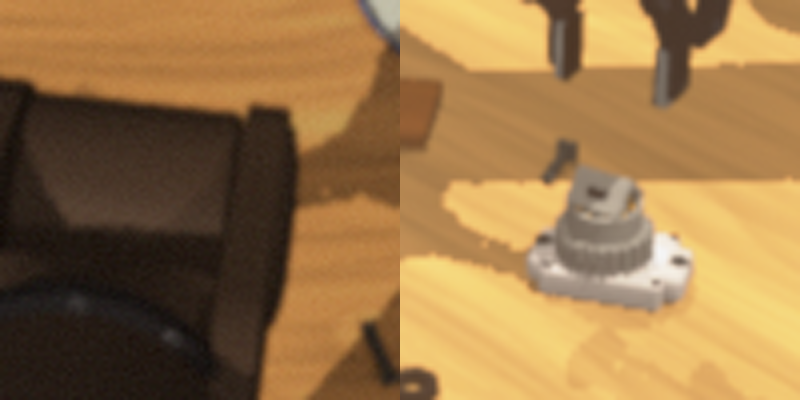

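Scene view: open fingertips at about (346,209) and (371,216) straddle the bracket, and their midpoint matches the predicted TCP to within 1 px. I'll descend and close.

Emit:
carry_out:
  series: [0,-0.006,-0.03,0,0,-0.006,-0.055,0,0,-0.006,-0.07,0,0,-0.006,-0.07,0,0,-0.006,-0.07,0]

```text
clock: 3.87
position: [0.4691, -0.0029, 0.0585]
orientation: [-0.0, -0.125, 0.992, 0.0]
contact_force: [0.6, -0.3, 0.2]
width: 0.677
gripper_force: 0.0
```

Emit:
carry_out:
  series: [0,0,0,0,0,0,0,0,0,0,0,0,0,0,0,0,0,0,0,0,0,0,0,0]
  claw: 0.03

```text
clock: 4.37
position: [0.4697, -0.0036, 0.0595]
orientation: [0.001, -0.124, 0.992, -0.0]
contact_force: [-0.1, 1.9, 7.9]
width: 0.399
gripper_force: 59.2
```

Emit:
carry_out:
  series: [0,0,0.015,0,0,0,0.03,0,0,0,0.07,0,0,0,0.1,0,0,0,0.1,0,0,0,0.1,0]

```text
clock: 4.87
position: [0.4697, -0.0037, 0.1602]
orientation: [0.002, -0.124, 0.992, -0.001]
contact_force: [-0.7, -0.1, -1.4]
width: 0.397
gripper_force: 60.2
```

```bash
python3 - <<'E'
from h import *
s=cam("scene",2)
cv2.imwrite("pics/c5.png",crop(s,(355,220),100,100,6))
E
```

```text
(no output)
```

View pics/c5.png

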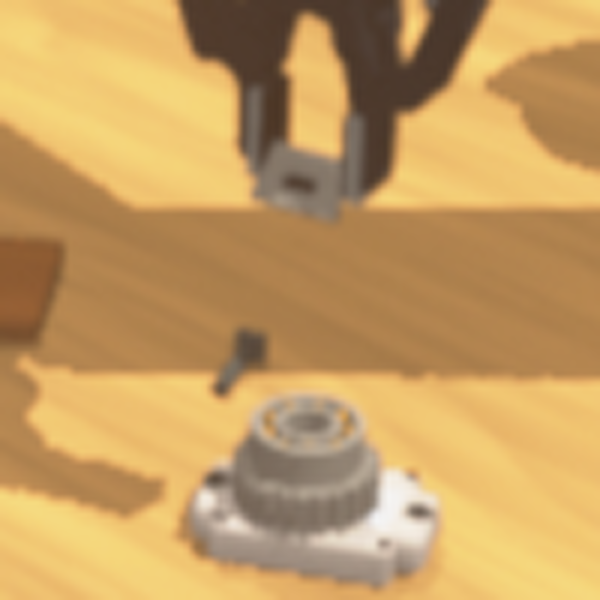

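The bracket is held level across its ends (slot at crop (300,183)) and the bearing is still in place. I'll carry the bracket to the block and turn it by −1.653 rad.

Emit:
carry_out:
  series: [0.02,0.02,0,-0.12,0.04,0.04,0,-0.24,0.06,0.06,0,-0.36,0.08,0.08,0,-0.48,0.1,0.1,0,-0.6,0.12,0.12,0,-0.72,0.13,0.13,0,-0.84,0.14,0.14,0,-0.96]

```text
clock: 5.63
position: [0.6093, 0.1374, 0.1562]
orientation: [-0.001, 0.35, 0.937, -0.001]
contact_force: [-0.9, -0.0, -0.7]
width: 0.398
gripper_force: 60.2
```

Emit:
carry_out:
  series: [0.01,0.01,0,-0.12,0.02,0.02,-0.02,-0.24,0.026,0.024,-0.04,-0.36,0.026,0.024,-0.06,-0.48,0.026,0.024,-0.07,-0.6,0.026,0.024,-0.07,-0.693,0.026,0.024,-0.07,-0.693,0.026,0.024,-0.07,-0.693]

```text
clock: 6.3
position: [0.6347, 0.1603, 0.087]
orientation: [-0.001, 0.645, 0.765, -0.001]
contact_force: [-0.5, -0.1, -0.5]
width: 0.397
gripper_force: 60.2
```

```bash
python3 - <<'E'
from h import *
o=get_obs();print(o["clock"],o["position"],o["orientation"],o["joints"])
s=cam("scene",3);t=cam("top",3)
cv2.imwrite("pics/c6.png",np.hstack([crop(s,(355,295),80,80,6),crop(t,(239,205),50,80,6)]))
E
```

```text
6.3 [0.6347331  0.16026958 0.08699164] [-6.54096798e-04  6.44520986e-01  7.64585978e-01 -7.44160892e-04] [ 1.46497045e-01  6.92031037e-01  1.60918345e+00 -7.50661851e-06
  8.42359692e-01 -2.35002184e-02]
```

View pics/c6.png

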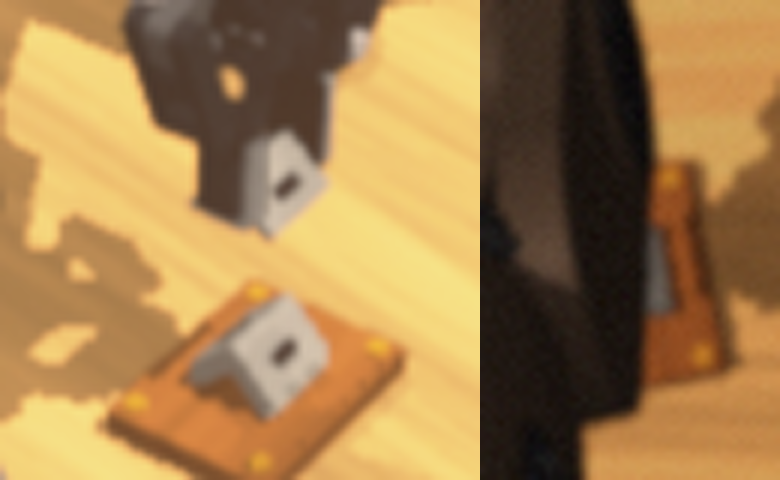

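Scene view: the held bracket's slot is at crop (288,187), and the spare's slot sits directly below it at (285,352). I'll check the xy offset between them in this one view.

```bash
python3 - <<'E'
from h import *
s=cam("scene",4)
def blob(c,r,thr):
    g=cv2.cvtColor(s["bgr"],cv2.COLOR_BGR2GRAY).astype(float);y,x=np.mgrid[c[1]-r:c[1]+r+1,c[0]-r:c[0]+r+1];w=np.clip(thr-g[y,x],0,None);return np.array([(w*x).sum(),(w*y).sum()])/w.sum(),g[y,x].min()
a,b=blob((363,286),4,130),blob((362,313),4,140);print(a,b)
H=.087-.0035
for dz in(-.002,0,.002):
    A=ray(s,a[0],H+.0113+dz)[0];B=ray(s,b[0],.029)[0];D=A-B;c,n=np.cos(np.radians(9.7)),np.sin(np.radians(9.7));print("held-spare mm",D[:2]*1e3,"along",(D[0]*c+D[1]*n)*1e3,"across",(-D[0]*n+D[1]*c)*1e3)
E
```

```text
(array([362.06640625, 285.3125    ]), np.float64(83.0)) (array([361.85145889, 313.31299735]), np.float64(79.0))
held-spare mm [-4.79602315 -7.34410529] along -5.964860400847322 across -6.4310310925501595
held-spare mm [-2.74374363 -5.55955055] along -3.6412428386374707 across -5.017776596811882
held-spare mm [-0.69146411 -3.7749958 ] along -1.317625276427875 across -3.604522101073787
```

Emit:
carry_out:
  series: [0.003,0.003,-0.03,0,0.003,0.003,-0.053,0,0.003,0.003,-0.053,0,0.003,0.003,-0.053,0]

```text
clock: 7.13
position: [0.6374, 0.1632, 0.0343]
orientation: [-0.001, 0.646, 0.764, -0.001]
contact_force: [-1.4, -0.2, -4.7]
width: 0.394
gripper_force: 68.5
```

```bash
python3 - <<'E'
from h import *
o=get_obs();print(o["position"],o["contact_force"])
s=cam("scene",6)
cv2.imwrite("pics/c7.png",crop(s,(360,310),60,50,10))
E
```

```text
[0.63738231 0.16324117 0.03431534] [-1.36372118 -0.20536018 -4.66210687]
```

View pics/c7.png

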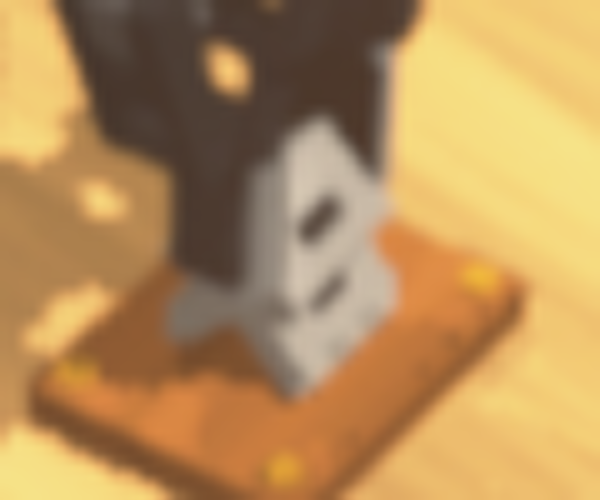

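The held bracket (slot at crop (320,218)) sits just above the spares with the ends nearly in line, about 1 mm short in +x/+y. I'll nudge it and lower gently.

Emit:
carry_out:
  series: [0.001,0.001,-0.003,0,0.001,0.001,-0.0045,0,0.001,0.001,-0.0055,0,0.001,0.001,-0.0055,0]

```text
clock: 7.77
position: [0.6374, 0.164, 0.0313]
orientation: [-0.001, 0.646, 0.764, -0.001]
contact_force: [-9.1, -3.1, 10.2]
width: 0.396
gripper_force: 72.9
```

Contact: the pads already flank the spare ends (x force −9 N), and there is some −y push from the slope. I'll ease back in x and y.

Emit:
carry_out:
  series: [-0.001,-0.001,0.001,0,-0.001,-0.002,0.0005,0,-0.001,-0.003,0,0,-0.001,-0.003,0,0]

```text
clock: 8.1
position: [0.6376, 0.1621, 0.0309]
orientation: [-0.0, 0.646, 0.764, 0.0]
contact_force: [-6.5, 3.7, 5.3]
width: 0.394
gripper_force: 74.2
```

Emit:
carry_out:
  series: [-0.0005,0.0005,-0.001,0,-0.001,0.001,-0.003,0,-0.001,0.001,-0.003,0,-0.001,0.001,-0.003,0]

```text
clock: 8.43
position: [0.6375, 0.1627, 0.0289]
orientation: [0.001, 0.646, 0.764, 0.001]
contact_force: [-4.9, 0.6, 14.0]
width: 0.398
gripper_force: 78.6
```

```bash
python3 - <<'E'
from h import *
s=cam("scene",6)
cv2.imwrite("pics/c8.png",crop(s,(360,310),60,50,10))
E
```

```text
(no output)
```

View pics/c8.png

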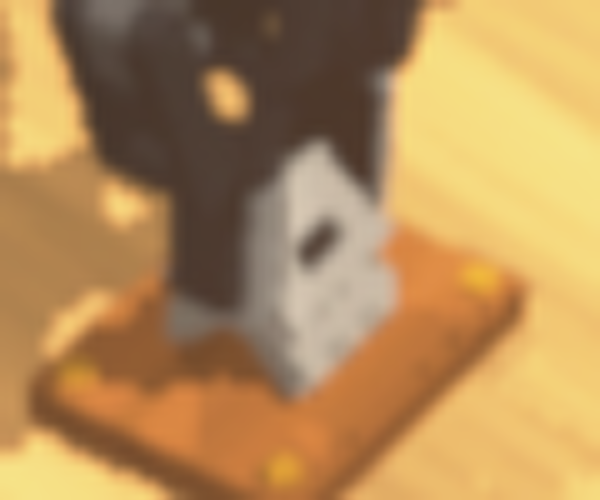

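The bracket is lower now (slot at crop (320,243)) and aligned, with ~2 mm left to home. I'll press a little further.

Emit:
carry_out:
  series: [0,0,-0.001,0,0,0,-0.002,0,0,0,-0.002,0,0,0,-0.002,0]

```text
clock: 9.07
position: [0.6375, 0.1631, 0.0281]
orientation: [0.001, 0.645, 0.764, 0.001]
contact_force: [-11.0, 1.5, 24.4]
width: 0.395
gripper_force: 81.3
```

Emit:
carry_out:
  series: [0,0,0.001,0,0,0,0.001,0,0,0,0.001,0,0,0,0.001,0]
  claw: 0.046

```text
clock: 9.4
position: [0.6373, 0.1623, 0.0259]
orientation: [0.0, 0.646, 0.764, 0.0]
contact_force: [0.9, -0.1, 0.3]
width: 0.538
gripper_force: 0.0
```

Emit:
carry_out:
  series: [0,0,0.02,0,0,0,0.05,0,-0.03,-0.03,0.09,0,-0.07,-0.06,0.11,0,-0.1,-0.09,0.11,0,-0.12,-0.13,0.11,0,-0.12,-0.13,0.11,0,-0.12,-0.13,0.11,0]

```text
clock: 10.07
position: [0.5146, 0.0294, 0.1364]
orientation: [-0.0, 0.647, 0.763, -0.0]
contact_force: [1.6, -0.2, 0.6]
width: 0.539
gripper_force: 0.0
```

```bash
python3 - <<'E'
from h import *
o=get_obs();print(o["clock"],o["position"],o["orientation"])
s=cam("scene",6);t=cam("top",6)
cv2.imwrite("pics/c9.png",np.hstack([crop(s,(360,310),50,50,8),crop(t,(239,207),50,50,8)]))
E
```

```text
10.0667 [0.51459811 0.02941063 0.13643754] [-2.10416965e-04  6.46653096e-01  7.62784088e-01 -4.04841295e-04]
```

View pics/c9.png

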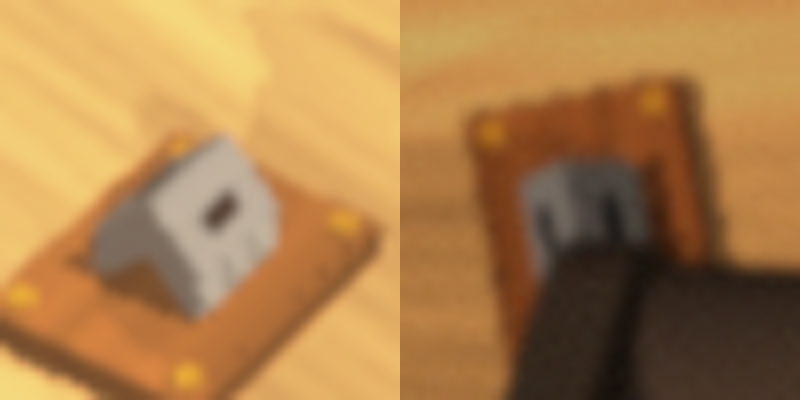

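The bracket is nested: only the top slot shows at crop (222,210) and the ends are flush. Its true place came out about (+1.4,+1.5) mm from the top-view estimates, so I'll apply that correction. Next I'll locate the bearing.

```bash
python3 - <<'E'
from h import *
s=cam("scene",6)
off=proj(s,[[.6374,.1625,.0233+.0113]])
# reference: nested bracket slot row bias is unknown; give raw and -0.8px
hs=cv2.cvtColor(s["bgr"],cv2.COLOR_BGR2HSV);g=hs[...,2]
y,x=np.mgrid[230:252,340:373]
b=(hs[y,x,1]>70)&(hs[y,x,2]<235); print(b.sum())
bright=s["bgr"][225:262,335:378]; print(cv2.cvtColor(bright,cv2.COLOR_BGR2GRAY)[:, ::1][4:26])
for uv in((356,240.5),(356,239.7)): print(ray(s,uv,.056)*1e3)
E
```

```text
332
[[137 137 137 136 136 136 136 131 115  90  80  76  77  87 115 139 143 143
  142 140 138 137 135 135 135 134 134 133 133 133 133 132 130 130 130 131
  132 135 136 137 138 138 138]
 [140 139 138 136 136 135 130 118 100  84  81  87  93  98 119 137 141 142
  143 143 142 139 137 136 135 135 136 135 134 133 133 132 132 131 130 130
  130 131 132 134 136 138 138]
 [142 141 140 139 138 135 125 102  85  81  89 103 109 110 121 133 137 140
  142 143 143 143 141 138 136 135 135 136 136 135 134 134 133 133 132 131
  130 129 129 130 132 134 137]
 [143 142 142 142 140 132 113  90  81  83  98 113 121 122 127 133 134 135
  138 140 141 143 143 142 140 137 135 134 136 136 136 135 135 134 134 133
  132 131 129 128 128 131 132]
 [144 143 142 142 138 121  94  82  82  94 110 120 129 129 130 132 133 134
  135 136 138 140 142 143 143 141 138 136 134 135 136 137 137 136 135 134
  134 133 132 130 129 128 129]
 [143 143 143 142 133 109  82  81  93 113 127 129 133 130 128 130 132 136
  138 139 139 141 143 144 144 144 142 139 137 135 135 136 137 138 137 136
  136 134 134 133 132 130 129]
 [140 141 142 142 137 
[... 2228 characters left out ...]
9 131 132 134 134 141 159 170 165 185 204 207
  209 204 201 199 198 194 193]
 [194 193 192 187 172 150 141 149 145 124 123 123 116 110 110 111 112 113
  113 116 121 123 126 128 130 131 133 134 138 152 167 164 160 190 222 226
  223 199 177 186 201 198 195]
 [197 196 192 175 129  90  89 109 121 114 123 130 126 115 115 115 114 114
  115 119 122 124 126 129 130 132 134 140 153 164 162 154 154 199 235 237
  233 213 171 177 204 204 200]
 [198 197 191 169 124  97 101 114 120 111 117 130 135 136 144 142 134 127
  122 125 129 131 133 136 140 143 146 155 166 164 146 139 141 201 237 238
  238 233 219 205 207 210 207]]
[[473.5283899    3.18694997  56.        ]]
[[470.84777337   0.66213942  56.        ]]
```

Emit:
carry_out:
  series: [-0.02,-0.015,0,0.12,-0.0445,-0.029,0,0.24,-0.0445,-0.029,-0.02,0.36,-0.0445,-0.029,-0.04,0.36,-0.0445,-0.029,-0.07,0.36,-0.0445,-0.029,-0.098,0.36,-0.0445,-0.029,-0.098,0.36,-0.0445,-0.029,-0.098,0.36]
  claw: 0.07

```text
clock: 11.63
position: [0.4722, 0.0034, 0.0374]
orientation: [-0.001, 0.499, 0.867, -0.001]
contact_force: [-0.2, 0.2, 0.4]
width: 0.821
gripper_force: 0.0
```

Emit:
carry_out:
  series: [0,0,0,0,0,0,0,0,0,0,0,0,0,0,0,0,0,0,0,0,0,0,0,0]
  claw: 0.04

```text
clock: 12.13
position: [0.4733, 0.0033, 0.0397]
orientation: [0.001, 0.498, 0.867, 0.001]
contact_force: [-2.2, 1.0, 8.4]
width: 0.518
gripper_force: 60.4
```

Emit:
carry_out:
  series: [0,0,0.015,0,0,0,0.03,0,0,0,0.06,0,0.02,-0.02,0.08,0,0.05,-0.05,0.08,0,0.08,-0.08,0.08,0,0.105,-0.11,0.08,0,0.13,-0.14,0.07,0]

```text
clock: 12.8
position: [0.6049, -0.1385, 0.1113]
orientation: [0.003, 0.498, 0.867, 0.001]
contact_force: [0.5, 0.6, -1.0]
width: 0.513
gripper_force: 62.3
```

Emit:
carry_out:
  series: [0.03,-0.034,-0.02,0,0.03,-0.034,-0.05,0,0.03,-0.034,-0.075,0,0.03,-0.034,-0.09,0,0.03,-0.034,-0.092,0,0.03,-0.034,-0.092,0,0.03,-0.034,-0.092,0]

```text
clock: 13.38
position: [0.6333, -0.1707, 0.0177]
orientation: [0.001, 0.498, 0.867, 0.0]
contact_force: [-0.1, -0.0, -0.1]
width: 0.518
gripper_force: 62.2
```

Emit:
carry_out:
  series: [0,0,-0.004,0,0,0,-0.008,0,0,0,-0.0095,0,0,0,-0.0095,0,0,0,-0.0095,0]

```text
clock: 13.8
position: [0.6327, -0.1707, 0.0065]
orientation: [0.0, 0.499, 0.867, 0.0]
contact_force: [-1.0, 0.5, -1.1]
width: 0.516
gripper_force: 62.2
```

Emit:
carry_out:
  series: [0,0,-0.001,0,0,0,-0.002,0,0,0,-0.003,0,0,0,-0.003,0]

```text
clock: 14.13
position: [0.6329, -0.1707, 0.0057]
orientation: [0.001, 0.498, 0.867, 0.0]
contact_force: [-7.3, 2.6, 20.8]
width: 0.513
gripper_force: 64.7
```

Emit:
carry_out:
  series: [0,0,0.002,0,0,0,0.002,0,0,0,0.003,0,0,0,0.003,0]
  claw: 0.064

```text
clock: 14.47
position: [0.6327, -0.1707, 0.0063]
orientation: [0.0, 0.499, 0.867, 0.0]
contact_force: [0.2, 0.1, 1.1]
width: 0.749
gripper_force: 0.0
```

Emit:
carry_out:
  series: [0,0,0.02,0,0,0,0.05,0,0,0,0.09,0,0,0,0.13,0,0,0,0.15,0,0,0.04,0.15,0,0,0.08,0.15,0,0,0.1,0.15,0]
  claw: 0.08

```text
clock: 15.13
position: [0.6323, -0.0677, 0.1567]
orientation: [0.0, 0.498, 0.867, 0.0]
contact_force: [-0.0, -0.4, 0.7]
width: 0.939
gripper_force: 0.0
```

```bash
python3 - <<'E'
from h import *
o=get_obs();print(o["clock"],o["position"])
s=cam("scene",6);t=cam("top",4)
cv2.imwrite("pics/d1.png",np.hstack([crop(s,(265,250),60,60,5),crop(s,(356,248),70,60,5)]))
g=cv2.cvtColor(s["bgr"],cv2.COLOR_BGR2GRAY)[236:258,340:374];print(g)
E
```

```text
15.1333 [ 0.63227761 -0.06768057  0.15670479]
[[138 122 116 125 139 146 146 144 140 136 133 132 133 134 135 137 139 140
  140 141 142 142 143 144 143 141 141 140 141 141 142 142 143 143]
 [143 139 135 139 144 145 145 143 141 138 136 134 134 134 134 135 137 139
  140 140 140 141 142 142 142 142 141 140 140 141 142 142 143 143]
 [142 142 142 143 143 143 141 141 140 138 137 137 136 137 136 136 136 137
  137 140 140 141 141 141 142 141 140 139 140 140 141 142 142 143]
 [143 143 142 142 143 142 140 139 138 138 140 141 143 149 150 144 147 144
  139 141 141 141 142 142 141 141 140 140 141 141 142 145 147 148]
 [144 144 143 143 143 143 142 143 144 146 156 167 161 168 172 164 174 168
  157 163 156 147 150 150 147 147 147 153 162 161 158 174 178 180]
 [148 149 150 149 150 148 150 158 167 173 181 195 189 184 174 176 196 196
  189 191 183 178 174 171 177 179 182 186 191 188 184 193 197 199]
 [178 179 182 183 180 171 172 182 188 198 199 207 206 191 164 175 200 207
  207 204 200 196 186 188 194 192 199 204 204 201 198 196 196 198]
 [197 198 200 201 198 187 184 196 195 200 206 210 209 199 182 186 1
[... 1348 characters left out ...]
 211 184 166 127 111 111 112 112 121 126 123 132 133 138 149 141 134
  145 140 126 133 128 121 127 126 126 148 216 242 242 240 236 225]
 [217 205 188 169 144 116 111 110 111 119 123 118 121 123 121 124 122 121
  127 125 118 125 125 121 127 126 130 164 224 242 242 238 220 167]
 [170 158 170 174 166 136 118 111 111 115 118 116 118 119 120 122 120 119
  125 123 117 124 125 121 129 131 155 206 235 242 242 237 206 145]
 [169 160 177 215 210 173 137 118 115 113 112 116 114 114 119 120 119 117
  124 122 118 126 126 126 144 163 196 232 240 240 241 239 229 210]
 [182 195 208 228 227 213 185 148 136 124 122 121 116 116 121 121 121 120
  126 129 128 133 143 159 184 208 222 236 241 239 240 241 240 238]]
```

View pics/d1.png

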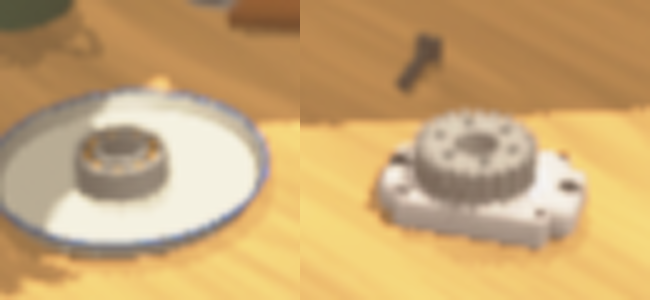

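The bearing lies flat in the dish (crop (122,163)). The gear's bore is at scene pixel (355.8,246.6).

```bash
python3 - <<'E'
from h import *
s=cam("scene")
print(ray(s,[(355.8,246.6),(355.8,246)],.038)*1e3, get_obs()["position"])
# cover outline ends in scene for recheck
m=mask(s,(0,0,190),(180,60,255),(358,258),30); c=cv2.findContours(m,cv2.RETR_EXTERNAL,cv2.CHAIN_APPROX_NONE)[0]; p=max(c,key=len)[:,0]; print(p[p[:,0].argmin()],p[p[:,0].argmax()],p[p[:,1].argmax()])
E
```

```text
[[472.52270208   2.42308317  38.        ]
 [470.5354972    0.55013813  38.        ]] [ 0.632614   -0.07140656  0.15620955]
[356 260] [377 254] [364 262]
```

Emit:
carry_out:
  series: [-0.04,0.018,0,0,-0.08,0.036,0,0,-0.12,0.054,0,0,-0.1615,0.0725,-0.02,0,-0.1615,0.0725,-0.05,0,-0.1615,0.0725,-0.08,0,-0.1615,0.0725,-0.11,0,-0.1615,0.0725,-0.12,0]
  claw: 0.08

```text
clock: 16.35
position: [0.47, 0.0018, 0.0336]
orientation: [-0.001, 0.499, 0.867, -0.001]
contact_force: [-0.4, -0.2, -0.6]
width: 0.94
gripper_force: 0.0
```

Emit:
carry_out:
  series: [0,0,-0.01,0,0,0,-0.018,0,0,0,-0.018,0,0,0,-0.018,0]

```text
clock: 16.68
position: [0.4714, 0.0017, 0.0185]
orientation: [0.0, 0.499, 0.867, 0.0]
contact_force: [0.2, 0.5, 0.1]
width: 0.938
gripper_force: 0.0
```

Emit:
carry_out:
  series: [0,0,0,0,0,0,0,0,0,0,0,0,0,0,0,0,0,0,0,0,0,0,0,0]
  claw: 0.05

```text
clock: 17.18
position: [0.4715, 0.0018, 0.0197]
orientation: [0.001, 0.499, 0.867, 0.0]
contact_force: [-3.0, 0.2, 11.8]
width: 0.672
gripper_force: 61.2
```

Emit:
carry_out:
  series: [0,0,0.01,0,0,0,0.025,0,0,0,0.055,0,0,-0.03,0.075,0,-0.01,-0.07,0.075,0,-0.015,-0.11,0.075,0,-0.02,-0.15,0.075,0,-0.025,-0.19,0.075,0]

```text
clock: 17.85
position: [0.4456, -0.1898, 0.0945]
orientation: [0.001, 0.498, 0.867, 0.0]
contact_force: [2.5, -0.4, -2.1]
width: 0.669
gripper_force: 65.4
```

Emit:
carry_out:
  series: [-0.005,-0.03,0,0,-0.0093,-0.0653,0,0,-0.0093,-0.0653,-0.015,0,-0.0093,-0.0653,-0.03,0,-0.0093,-0.0653,-0.03,0,-0.0093,-0.0653,-0.03,0]

```text
clock: 18.35
position: [0.4366, -0.2533, 0.0637]
orientation: [-0.001, 0.499, 0.867, 0.0]
contact_force: [-0.6, -0.1, -3.1]
width: 0.671
gripper_force: 65.4
```

```bash
python3 - <<'E'
from h import *
o=get_obs();print(o["clock"],o["position"],o["contact_force"])
s=cam("scene",6);t=cam("top",4)
cv2.imwrite("pics/d2.png",np.hstack([crop(s,(300,205),60,60,7),crop(t,(414,285),50,60,7)]))
P=np.array([[.4372,-.2535,.042],[.4372,-.2535,.010],[*o["position"][:2],o["position"][2]+.0003]]);print(proj(s,P),"crop",(proj(s,P)-[270,175])*7)
E
```

```text
18.35 [ 0.43657094 -0.25325644  0.06365359] [-0.6297103  -0.10330272 -3.13173696]
[[297.02469887 204.99314977]
 [297.33373589 215.18483389]
 [297.03993014 197.81551517]] crop [[189.17289209 209.95204836]
 [191.33615124 281.29383724]
 [189.27951099 159.70860617]]
```

View pics/d2.png

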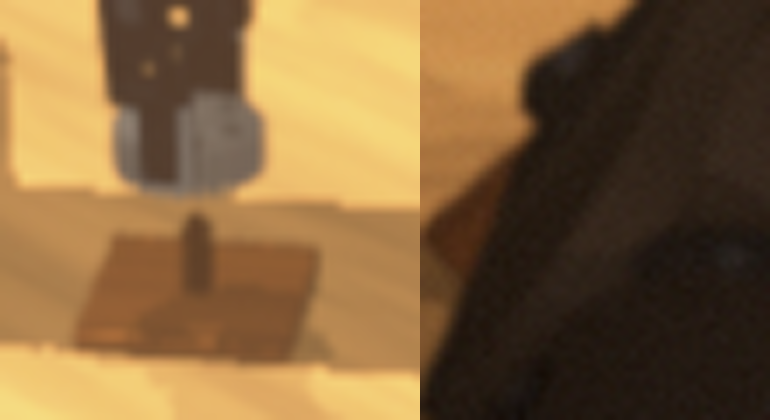

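Scene view: peg axis at crop x=198, gear centre at x≈189, so the gear needs about 3 mm toward (−x,+y). I'll correct that and lower.

Emit:
carry_out:
  series: [-0.002,0.002,0,0,-0.002,0.002,-0.01,0,-0.002,0.002,-0.02,0,-0.002,0.002,-0.028,0,-0.002,0.002,-0.028,0]

```text
clock: 19.27
position: [0.4342, -0.251, 0.0333]
orientation: [-0.001, 0.499, 0.867, 0.0]
contact_force: [0.6, 0.5, -3.3]
width: 0.673
gripper_force: 65.4
```

Emit:
carry_out:
  series: [0,0,-0.008,0,0,0,-0.014,0,0,0,-0.02,0,0,0,-0.023,0,0,0,-0.023,0]

```text
clock: 19.68
position: [0.4346, -0.2513, 0.0116]
orientation: [-0.001, 0.499, 0.867, 0.0]
contact_force: [0.5, -0.1, -4.0]
width: 0.673
gripper_force: 65.5
```

Emit:
carry_out:
  series: [0,0,-0.001,0,0,0,-0.002,0,0,0,-0.003,0,0,0,-0.003,0]

```text
clock: 20.02
position: [0.435, -0.2515, 0.0098]
orientation: [0.0, 0.499, 0.867, -0.0]
contact_force: [-0.6, 1.1, 2.2]
width: 0.67
gripper_force: 65.8
```

Emit:
carry_out:
  series: [0,0,0,0,0,0,0,0,0,0,0.001,0,0,0,0.001,0,0,0,0.001,0]
  claw: 0.08

```text
clock: 20.43
position: [0.4349, -0.2515, 0.0104]
orientation: [0.0, 0.499, 0.867, 0.0]
contact_force: [0.6, 0.8, -0.1]
width: 0.938
gripper_force: 0.0
```

Emit:
carry_out:
  series: [0,0,0.02,0,0,0,0.05,0,0,0,0.08,0,0,0.02,0.11,0,0.01,0.06,0.12,0,0.02,0.1,0.12,0,0.03,0.14,0.12,0,0.036,0.18,0.12,0]

```text
clock: 21.1
position: [0.4714, -0.0698, 0.1308]
orientation: [0.001, 0.499, 0.867, 0.0]
contact_force: [1.5, -0.2, -0.1]
width: 0.936
gripper_force: 0.0
```

```bash
python3 - <<'E'
from h import *
o=get_obs();print(o["clock"],o["position"],o["orientation"])
s=cam("scene",6);t=cam("top",4)
cv2.imwrite("pics/d3.png",np.hstack([crop(s,(298,210),50,50,8),crop(s,(357,256),50,50,8)]))
E
```

```text
21.1 [ 0.47141589 -0.06981866  0.13084621] [7.81298713e-04 4.98848881e-01 8.66688599e-01 2.36686017e-04]
```

View pics/d3.png

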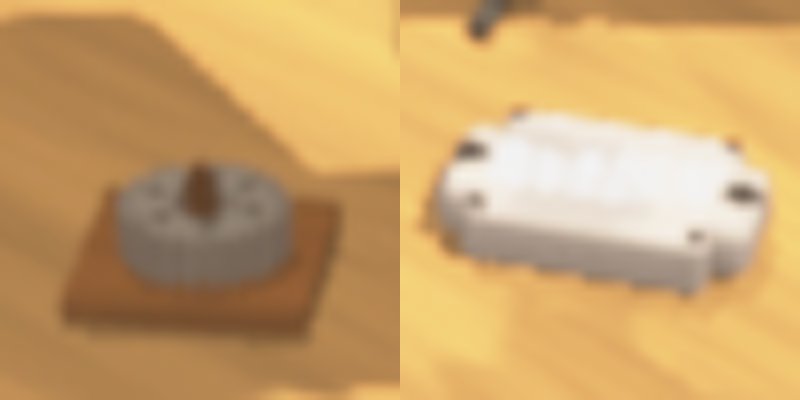

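The gear sits fully down on its board with the peg through it (crop (203,190)). The cover's end holes are at scene pixels (340.9,249.8) and (374.8,255).

```bash
python3 - <<'E'
from h import *
s=cam("scene",4)
P=ray(s,[(340.9,249.75),(374.75,255),(357.8,252.5),(357.8,251.7)],.02)*1e3; d=P[1]-P[0]; print(P,np.linalg.norm(d),np.degrees(np.arctan2(d[1],d[0]))); print(get_obs()["position"])
E
```

```text
[[488.24806607 -32.0407247   20.        ]
 [445.8778439   40.80673323  20.        ]
 [467.33492095   5.04024402  20.        ]
 [464.70017034   2.57341428  20.        ]] 84.27329265048832 120.18354074751514
[ 0.47078065 -0.07190876  0.13031183]
```

Emit:
carry_out:
  series: [-0.002,0.035,0,0,-0.005,0.075,0,0,-0.005,0.075,-0.03,0,-0.005,0.075,-0.06,0,-0.005,0.075,-0.09,0,-0.005,0.075,-0.11,0,-0.005,0.075,-0.126,0,-0.005,0.075,-0.126,0]
  claw: 0.085

```text
clock: 22.47
position: [0.4648, 0.0036, 0.0019]
orientation: [-0.002, 0.499, 0.867, -0.001]
contact_force: [-0.2, 0.2, -0.5]
width: 0.998
gripper_force: 0.0
```

Emit:
carry_out:
  series: [0,0,0,0,0,0,0,0,0,0,0,0,0,0,0,0,0,0,0,0,0,0,0,0,0,0,0,0]
  claw: 0.05

```text
clock: 23.05
position: [0.4663, 0.0035, 0.0056]
orientation: [0.001, 0.499, 0.867, 0.0]
contact_force: [-1.8, 0.0, 8.7]
width: 0.702
gripper_force: 66.3
```

```bash
python3 - <<'E'
from h import *
for n,c,r in(("scene",(451,297),42),("top",(206,298),36)):
    d=cam(n,8); lab=cv2.cvtColor(cv2.GaussianBlur(d["bgr"],(0,0),1.2),cv2.COLOR_BGR2LAB).astype(int)
    y,x=c[1],c[0]; ring=lab.copy(); k=np.zeros((480,640),np.uint8);cv2.circle(k,c,r,1,-1)
    k2=np.zeros_like(k);cv2.circle(k2,c,r+3,1,-1);k3=np.zeros_like(k);cv2.circle(k3,c,r-5,1,-1)
    w=lab[(k2-k3)>0].mean(0); q=lab[y-6:y+7,x-6:x+7].reshape(-1,3).mean(0); print(n,w.round(),q.round())
    v=(q-w)*[.3,1,1]; sc=((lab-w)*[.3,1,1]@v)/(v@v); m=((sc>.5)&(k>0)).astype(np.uint8)*255
    m=cv2.morphologyEx(cv2.morphologyEx(m,cv2.MORPH_OPEN,np.ones((3,3))),cv2.MORPH_CLOSE,np.ones((7,7)))
    p=max(cv2.findContours(m,cv2.RETR_EXTERNAL,cv2.CHAIN_APPROX_NONE)[0],key=cv2.contourArea)[:,0]
    P=(ray(d,p,.006)[:,:2]*1e3).astype(np.float32); M=cv2.moments(P[:,None]); R2=cv2.minAreaRect(P); b=cv2.boxPoints(R2)
    print("rect",np.round(R2[0],1),np.round(R2[1],1),round(R2[2],1),"moment c",round(M["m10"]/M["m00"],1),round(M["m01"]/M["m00"],1),"area",M["m00"], 124*90)
    h=cv2.HoughLinesP
E
```

```text
scene [209. 133. 175.] [202. 137. 179.]
rect [469.6 274.6] [171.4 163.8] 57.6 moment c 455.9 251.1 area 15616.587245023577 11160
top [ 85. 138. 150.] [ 89. 141. 155.]
rect [470.1 239.2] [165.1  87.3] 81.9 moment c 466.2 240.3 area 10715.323716824641 11160
```

```bash
python3 - <<'E'
from h import *
d=cam("top"); pp=np.array([(268,57),(480,190),(287,495),(75,352)])/7+[166,259]
P=ray(d,pp,.006)*1e3;e=np.roll(P,-1,0)-P;print(P.mean(0),np.linalg.norm(e,axis=1),np.degrees(np.arctan2(e[:,1],e[:,0]))%180, get_obs()["position"])
E
```

```text
[428.43449601 241.77230998   6.        ] [ 87.13798866 121.3342565   88.33536278 119.20919536] [ 56.92734531 146.72935227  55.54244509 146.16270581] [0.46626508 0.00347157 0.00561271]
```

Emit:
carry_out:
  series: [0,0,0.01,0,0,0,0.03,0,0,0.02,0.05,0.06,-0.005,0.06,0.06,0.14,-0.015,0.1,0.06,0.22,-0.02,0.14,0.06,0.3,-0.03,0.18,0.06,0.38,-0.036,0.215,0.06,0.459]

```text
clock: 24.57
position: [0.4288, 0.2207, 0.0655]
orientation: [0.0, 0.286, 0.958, 0.0]
contact_force: [1.6, -0.1, -2.1]
width: 0.705
gripper_force: 66.4
```

Emit:
carry_out:
  series: [0,0.027,0,0,0,0.027,-0.015,0,0,0.027,-0.03,0,0,0.027,-0.04,0,0,0.027,-0.04,0,0,0.027,-0.04,0]

```text
clock: 25.07
position: [0.4298, 0.2453, 0.0246]
orientation: [-0.0, 0.288, 0.957, -0.0]
contact_force: [0.2, 0.0, -3.6]
width: 0.706
gripper_force: 66.4
```

```bash
python3 - <<'E'
from h import *
o=get_obs();a=np.arctan2(o["orientation"][2],o["orientation"][1]);print(o["clock"],o["position"],o["contact_force"],"tool y deg",np.degrees(2*a)-90)
E
```

```text
25.0667 [0.42983199 0.24526936 0.02460496] [ 0.22651442  0.04146822 -3.58619848] tool y deg 56.46921627604178
```

Emit:
carry_out:
  series: [0,0,-0.005,0,0,0,-0.009,0,0,0,-0.012,0,0,0,-0.012,0]

```text
clock: 25.4
position: [0.4298, 0.2453, 0.012]
orientation: [-0.0, 0.288, 0.957, -0.0]
contact_force: [-0.4, 0.0, -3.7]
width: 0.703
gripper_force: 66.4
```

Emit:
carry_out:
  series: [0,0,-0.001,0,0,0,-0.0025,0,0,0,-0.0025,0]

```text
clock: 25.65
position: [0.4299, 0.2455, 0.0116]
orientation: [0.0, 0.288, 0.958, 0.0]
contact_force: [-4.9, -4.4, 25.3]
width: 0.704
gripper_force: 69.6
```

Emit:
carry_out:
  series: [0,0,0.002,0,0,0,0.002,0,0,0,0.002,0,0,0,0.002,0,0,0,0.002,0]
  claw: 0.085

```text
clock: 26.07
position: [0.4299, 0.2456, 0.0117]
orientation: [-0.0, 0.288, 0.958, 0.0]
contact_force: [-0.4, -0.4, -0.0]
width: 0.994
gripper_force: 0.0
```

Emit:
carry_out:
  series: [0,0,0.02,0,0,0,0.06,0,0,0,0.1,0,0,0,0.13,0,0.01,-0.04,0.15,0,0.02,-0.08,0.15,0,0.03,-0.12,0.15,0,0.04,-0.16,0.15,0]

```text
clock: 26.73
position: [0.4694, 0.0865, 0.1623]
orientation: [0.001, 0.288, 0.958, 0.0]
contact_force: [1.1, -0.3, -0.1]
width: 0.995
gripper_force: 0.0
```

Emit:
carry_out:
  series: [0,-0.04,0,0,0,-0.08,0,0,0,-0.11,0,0,0,-0.11,0,0,0,-0.11,0,0]

```text
clock: 27.15
position: [0.4691, -0.0234, 0.1616]
orientation: [-0.0, 0.29, 0.957, 0.0]
contact_force: [-0.0, -0.1, -0.5]
width: 0.995
gripper_force: 0.0
```

```bash
python3 - <<'E'
from h import *
o=get_obs();print(o["clock"],o["position"])
con=lambda m:max(cv2.findContours(m,cv2.RETR_EXTERNAL,cv2.CHAIN_APPROX_NONE)[0],key=len)[:,0]
t=cam("top",8);s=cam("scene",8)
m=cv2.morphologyEx(mask(t,(0,0,60),(180,90,255),(206,297),30),cv2.MORPH_CLOSE,np.ones((5,5)))
R2=cv2.minAreaRect((ray(t,con(m),.026)[:,:2]*1e3).astype(np.float32));print("cover top",R2)
# margins: gray profile along cork axes through top-view cover centre, on both cameras
c0=np.array([.4295,.245]);th=np.radians(146.4);ux=np.array([np.cos(th),np.sin(th)]);uy=np.array([-ux[1],ux[0]])
r=np.arange(44,76,2)
for n,d in(("top",t),("scene",s)):
  img=d["bgr"].astype(np.float32)
  for nm,u,v,L,rr in(("x",ux,uy,25,r),("y",uy,ux,38,r-16)):
    for sg in(1,-1):
      pr=[]
      for k in rr:
        P=np.array([[*(c0+sg*u*k/1e3+v*w/1e3),.006] for w in np.arange(-L,L+1,2)]);q=proj(d,P).astype(np.float32)
        pr.append(cv2.remap(img,q[:,0],q[:,1],cv2.INTER_LINEAR).reshape(-1,3).mean(0))
      pr=np.array(pr);print(n,nm,sg,[f"{k}:{int(a[0])},{int(a[2])}" for k,a in zip(rr,pr)])
E
```

```text
27.15 [ 0.46913692 -0.02336732  0.16163468]
cover top ((429.9716491699219, 240.52386474609375), (63.73702621459961, 98.15603637695312), 56.434303283691406)
top x 1 ['44:124,150', '46:117,155', '48:105,162', '50:87,170', '52:69,177', '54:59,181', '56:56,182', '58:57,183', '60:59,184', '62:62,184', '64:66,186', '66:70,188', '68:72,189', '70:72,189', '72:71,189', '74:71,189']
top x -1 ['44:97,125', '46:83,117', '48:67,110', '50:50,108', '52:40,114', '54:38,126', '56:42,139', '58:44,143', '60:44,139', '62:47,140', '64:56,156', '66:63,173', '68:66,180', '70:66,180', '72:66,179', '74:65,177']
top y 1 ['28:121,139', '30:85,114', '32:56,104', '34:42,114', '36:41,132', '38:47,154', '40:52,170', '42:55,175', '44:53,167', '46:51,154', '48:55,155', '50:65,173', '52:73,188', '54:75,193', '56:75,194', '58:76,194']
top y -1 ['28:154,174', '30:143,169', '32:120,163', '34:87,157', '36:60,155', '38:49,155', '40:49,157', '42:53,160', '44:57,164', '46:60,167', '48:61,168', '50:61,169', '52:61,169', '54:61,169', '56:61,169', '58:61,169']
scene x 1 ['44:183,219', '46:174,216', '48:168,217', '50:161,218', '52:154,217', '54:146,218', '56:135,220', '58:121,225', '60:108,233', '62:105,237', '64:109,239', '66:113,240', '68:115,241', '70:115,241', '72:115,241', '74:115,240']
scene x -1 ['44:106,146', '46:97,148', '48:84,156', '50:74,166', '52:71,175', '54:73,184', '56:80,203', '58:86,218', '60:80,205', '62:71,174', '64:74,173', '66:90,205', '68:102,227', '70:108,235', '72:109,236', '74:109,236']
scene y 1 ['28:226,233', '30:231,238', '32:234,241', '34:234,241', '36:231,241', '38:225,240', '40:218,240', '42:213,239', '44:209,239', '46:206,238', '48:199,237', '50:184,235', '52:165,237', '54:143,239', '56:126,241', '58:120,242']
scene y -1 ['28:122,171', '30:108,185', '32:94,201', '34:88,214', '36:86,220', '38:86,220', '40:86,220', '42:86,220', '44:85,219', '46:83,214', '48:79,202', '50:75,188', '52:76,186', '54:85,200', '56:94,216', '58:100,224']
```

```bash
python3 -c "
from rig import *
print(finish_job())"
```

```text
the job is handed in; nothing more can be done
None
```

I handed the job in at about 28 s: the bracket is nested on the spares, the bearing lies flat in the small dish, the gear is fully down on the peg, and the cover is square on the cork about 2 mm off centre by measurement (not viewed). The arm never came near the oil can, though I took no final picture of it.

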